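# Snug the adjustable wrench and tighten the purge-port cap

## Robot

A 6-joint arm with a two-finger parallel gripper is mounted at the origin on a cart in front of the work surface, level with it; the furniture and walls round the work are solid. World frame = base frame: x ahead of the robot, y to its left, z up, the work surface at z = 0. Lengths are in mm, angles in rad, forces in N, time in s.
With the tool pointing down it reaches from about 400 to 825 mm from the base axis. Payload 7 kg.
Tool frame: the origin (TCP) lies at the very end of the fingers, on their centre line; the grasp point (between the pads) lies 19 mm behind it; z points along the fingers, y is the line along which they close (so a half turn about z gives the same grasp; the last joint's range is limited). The gripper opens to 88 mm and grips with 3 to 60 N. Pads are 19 mm wide; open, the fingers measure 130 mm over their backs; the gripper's body (78 mm by 193 mm) begins 47 mm behind the grasp point.
Start: joints at [-0.901, 0.359, 0.012, 0, -1.224, -0.288], TCP at [251.471, -626.384, 226.561] pointing down, gripper open.
Joint ranges: [-3.07, 3.07], [-1.43, 2.12], [-1.02, 1.25], [-3.03, 1.67], [-3.05, -0], [-3.03, 3.03]. Speed limits (rad/s): [2.39, 2.39, 3.01, 3.14, 3.14, 3.14].

## Interface

Orientations are given as a unit quaternion [x, y, z, w].
In Python, from plant import bot gives the robot as it stands. Calls block until the motion is done:
- bot.move_ptp(position, orientation): joint-space move of the TCP to a pose.
- bot.line_to(position, velocity=150, ori=None): straight line of the TCP; ori=None keeps the orientation; velocity is the mean speed in mm/s.
- bot.move_joints(angles): joint-space move.
- bot.move_gripper(opening, force=None): finger opening in mm; force is the grip in N (None keeps the last); returns when the fingers have stopped.
- bot.pause(seconds).
- bot.solve_ik(position, orientation): joint angles nearest the present ones, or None.
- bot.read_state(): the state.
- bot.camera(name): name is "scene" or "top"; returns the picture (480x640x3 uint8, red, green, blue); there is no depth.
- bot.get_calibration(name): a dict with "fx", "fy", "cx", "cy" (pixels), "distortion" ([k1, k2, p1, p2, k3] as OpenCV has them; the pictures are not rectified), "view" (4x4, takes a point from world to camera coordinates). Camera axes: x right, y up, looking along -z (the intrinsics and any distortion apply to the point x, -y, -z); pixel columns grow to the right and rows downward; lengths in mm; the calibration is good to about 2 mm. A picture is of the moment at which its call begins. get_calibration takes no time and is no camera call.
A pose or a line that the arm cannot do raises bot.Unreachable and nothing moves.
- bot.close_job(): hands the job in; it is judged then, once.
The state is a dict: "t": time; "joint_pos": joint angles; "qvel": joint speeds; "tau": joint torques, N m; "tcp_pos": TCP position; "eef_rot": TCP orientation; "contact_force": force on the tool from outside, world axes, zero at the start; "moment": the same for the moment, N m; "width": finger opening in mm; "finger_force": force on a finger pad.
Only numpy, scipy, OpenCV 4.12 (cv2) and the standard library are available. Lean on these libraries where they do the work, as an engineer would, in place of code of your own. Each camera call takes 0.05 s, during which the arm holds its last target. There are 200 camera calls.

## Task

The adjustable wrench lies loosely round the hexagonal brass cap on the dark purge manifold plate. Roll its knurled worm (do not push the movable jaw itself) until the jaws sit snugly on the cap, then turn the cap clockwise with the wrench until its red line meets the red line on the plate. Let go, leaving the wrench lying snug on the cap and the other things on the bench where they are.

Things in the scene. Friction and masses are not known exactly. Their poses are not given: they have to be found in the camera images.
- manifold: dark grey metal plate 220 x 240 x 10 mm, fixed on an 8 mm rubber pad (its top is 18 mm above the bench); origin: centre of its underside, z up. A red line on it points from the cap to the plate's edge along its +y (at first partly under the fixed jaw). Clear of the wrench stand a check valve at (-88, +66) mm, 21 mm high, and gauge stubs at (+92, +40) and (+92, +80), 14 mm.
- cap_nut: brass hexagon cap, 30 mm across flats, 34.6 mm across corners, top 15.6 mm above the plate. Origin on its vertical axis at the plate's top face; it only turns. Its red line points along its +y, to a corner; flats face its +x and every 60 degrees. Home when its axes are parallel to the manifold's; starts 46 to 63 degrees anticlockwise of that. No stop at home. About 0.2 N m to turn.
- wrench: loose steel adjustable wrench, 0.5 kg, 240 mm long, head 15 mm thick, lying flat on the plate. Origin on its underside in the mouth; +x out of the mouth, z up. Fixed jaw face at y = -15 mm, throat wall at x = -19. Snug, the cap's axis is at y = 0, x about -2 to +3, and wrench yaw = cap yaw + 90 degrees (at the start up to 13 degrees askew). The jaws come square on the flats as they close.
- jaw: movable jaw, on the wrench's +y side. Origin at the middle of its face, on the underside. The mouth's opening is its y in the wrench frame + 15 mm: 37 to 40 mm at the start, 30 mm snug on the cap. The worm drives it and holds it where it is left (against some 25 N). The cap is slippery in the jaws.
- worm_top (a point): top of the dark knurled worm, a roller 16 mm in diameter, 17 mm long, axis along the wrench's y; its top is 19 mm above the plate, 4 mm above the head. At x = -38, y = +6 mm in the wrench frame, axes as the wrench's. Stroking the top towards the mouth (+x) closes the jaw, 1.5 mm per 10 mm of stroke; back opens it. Needs about 5 N along the stroke, so press with 8 to 20 N.
- handle_grip (a point): middle of the handle, half-way up (6 mm above the plate), about 150 mm from the mouth. The handle is 24 mm wide, 12.5 mm thick, straight from 60 to 220 mm, and runs from the mouth at the wrench's yaw + 165 degrees. Axes as the wrench's.
- screw_jar: white screw jar, 46 mm across, 54 mm high, standing on the bench to the back; origin under its centre. A bystander.
- tape_green: roll of green tape, 72 mm across, 24 mm high, lying on the bench to the right; origin under its centre. A bystander.
- solder_spool: spool of solder, 54 mm across, 47 mm high, on the bench to the right; origin under its centre. A bystander.

How it is judged (in metres and radians):
On the way, in this order (a step that is already met when the one before it is completed fails the run):
1. the jaws closed snugly: mouth no more than 1.5 mm wider than the cap, the jaw pressing on the cap (y of jaw in the frame of wrench below 0.0165 m and contact force between jaw and cap_nut above 2 N), for 0.2 s.
2. the cap turned home, red lines within 8 degrees, the jaws still snug (angle between the x axis of cap_nut and the x axis of manifold, either way round below 0.14 rad and y of jaw in the frame of wrench below 0.0165 m), for 0.2 s.
At the end, for the whole second after the job is handed in: the cap's red line within 8 degrees of the plate's, the wrench lying flat and at rest with the cap between its jaws, the mouth at most 1.5 mm wider than the cap's 30 mm (all of step 2 and horizontal distance between wrench and cap_nut below 0.012 m and angle between wrench's own z axis and vertical below 0.1 rad and height (world z) of wrench below 0.023 m and linear speed of wrench below 0.02 m/s); the robot touches nothing.
It fails at once if the fingers push the movable jaw itself (over 8 N) (contact force between the fingers and jaw above 8 N).
It fails at once if a bystander (screw jar, green tape, solder spool) shifted by more than 3 cm (distance of any of screw_jar, tape_green, solder_spool from where it was at the start of the episode above 0.03 m).
It also fails if it takes over 58 s, if anything falls off the work surface, if the arm or the gripper's body presses on something with over 40 N, if the wrist force passes 120 N, or if a joint passes its speed limit or range.

## Working session

There is one attempt and no reset: what is moved stays moved. The work goes in short steps, each a Python script; the robot and the scene stay as the last script left them, time stands still between calls to the robot, and variables do not carry over. Pictures are saved under pics/ and viewed, at most 10 in all, crops included, and the job is handed in when it is done.

```bash
ls; mkdir -p pics; python3 - <<'E'
from plant import bot
import cv2
for n in("scene","top"):
    cv2.imwrite(f"pics/{n}0.png",bot.camera(n)[:,:,::-1]); c=bot.get_calibration(n); print(n,c)
s=bot.read_state();print(s['t'],s['eef_rot'],s['tcp_pos'],s['width'])
E
```

```text
pics
scene {'fx': 476.9291830635562, 'fy': 476.9291830635562, 'cx': 325.90779644299664, 'cy': 235.1198595637455, 'distortion': array([0.0437367, 0.       , 0.       , 0.       , 0.       ]), 'view': array([[ 6.82737255e-01, -7.30539100e-01,  1.35079263e-02,
        -6.11951260e+02],
       [ 3.62045274e-01,  3.54297790e-01,  8.62204323e-01,
        -8.39754821e+01],
       [-6.34659799e-01, -5.83768532e-01,  5.06380529e-01,
        -7.96376529e+02],
       [ 0.00000000e+00,  0.00000000e+00,  0.00000000e+00,
         1.00000000e+00]])}
top {'fx': 589.782819115013, 'fy': 589.782819115013, 'cx': 324.5112095337209, 'cy': 244.57797818992776, 'distortion': array([0.00387084, 0.        , 0.        , 0.        , 0.        ]), 'view': array([[-1.68760423e-02, -9.99617380e-01,  2.19155913e-02,
        -3.83579672e+02],
       [ 9.95245574e-01, -1.46913291e-02,  9.62829848e-02,
        -5.21786398e+02],
       [-9.59241759e-02,  2.34362710e-02,  9.95112704e-01,
        -1.00386023e+03],
       [ 0.00000000e+00,  0.00000000e+00,  0.00000000e+00,
         1.00000000e+00]])}
0.1 [-1.89703585e-01  9.81841119e-01  7.17033124e-04 -2.31552203e-04] [ 251.31984379 -626.00460421  225.70913332] 87.68252592751675
```

View pics/top0.png

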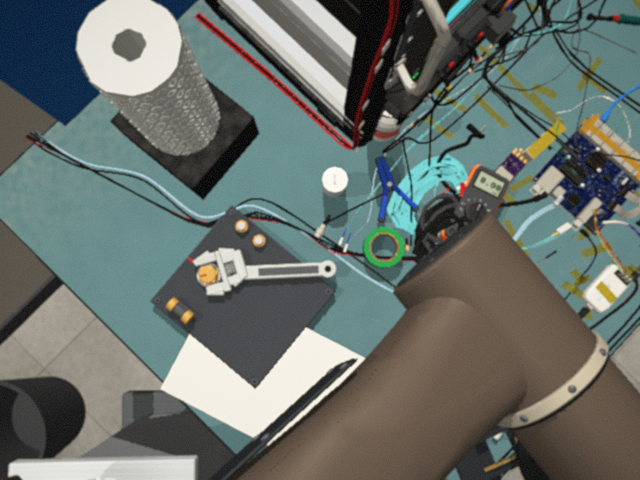

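View pics/scene0.png

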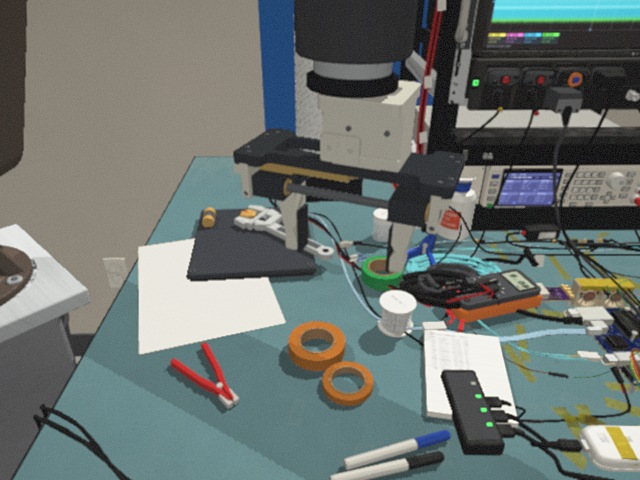

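The top view shows the cap at (207,272), wrench handle end at (327,269), plate corners about (233,207), (333,290), (255,385), (153,300), and tape at (384,246). The scene view shows the gripper in front, the spool at (397,313) and the wrench at (260,220). I'll enlarge the top view.

```bash
cat > h.py <<'E'
from plant import bot
import cv2, numpy as np
from scipy.spatial.transform import Rotation as R
def ray(n,uv,z):
    c=bot.get_calibration(n);K=np.array([[c['fx'],0,c['cx']],[0,c['fy'],c['cy']],[0,0,1]])
    p=cv2.undistortPoints(np.array(uv,float).reshape(-1,1,2),K,np.array(c['distortion'])).reshape(-1,2)
    V=np.array(c['view']);d=np.c_[p[:,0],-p[:,1],-np.ones(len(p))]@V[:3,:3];o=-V[:3,:3].T@V[:3,3]
    return o+d*((z-o[2])/d[:,2])[:,None]
def crop(name,img,x0,y0,w,h,k): cv2.imwrite(f"pics/{name}.png",cv2.resize(img[y0:y0+h,x0:x0+w,::-1],None,fx=k,fy=k,interpolation=cv2.INTER_CUBIC))
E
python3 - <<'E'
from h import *
im=cv2.imread('pics/top0.png')[:,:,::-1]
crop('c0',im,180,230,100,75,8)
hsv=cv2.cvtColor(np.ascontiguousarray(im),cv2.COLOR_RGB2HSV)
# plate
m=((hsv[...,2]<95)&(hsv[...,1]<90)).astype(np.uint8); m[:190]=0;m[400:]=0;m[:,:145]=0;m[:,345:]=0
m=cv2.morphologyEx(m,cv2.MORPH_OPEN,np.ones((9,9),np.uint8))
c=max(cv2.findContours(m,0,2)[0],key=cv2.contourArea);b=cv2.boxPoints(cv2.minAreaRect(cv2.convexHull(c)))
q=cv2.approxPolyDP(cv2.convexHull(c),8,True).reshape(-1,2);print(q);P=ray('top',q,18)[:,:2];print(P.round(1));print(np.linalg.norm(P-np.roll(P,-1,0),axis=1))
for nm,uv,z in [('cap',(207,272),33),('hend',(327,269),30),('jar',(335,180),54),('tape',(384,246),24)]: print(nm,ray('top',[uv],z)[0].round(1))
E
```

```text
[[155 296]
 [182 264]
 [335 282]
 [332 304]
 [259 382]]
[[ 431.   -94.7]
 [ 486.2 -141.2]
 [ 450.3 -409.4]
 [ 411.8 -403.4]
 [ 279.9 -274.8]]
[ 72.17300915 270.61195946  38.91564559 184.21550496 235.08469251]
cap [ 470.6 -187.6   33. ]
hend [ 472.7 -395.4   30. ]
jar [ 625.2 -411.2   54. ]
tape [ 512.1 -496.9   24. ]
```

View pics/c0.png

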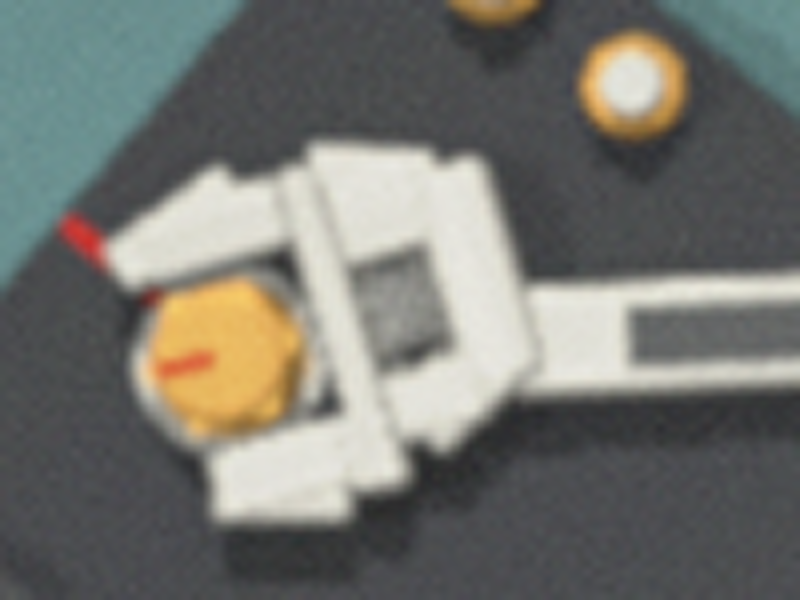

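The crop (8x, offset 180,230) shows the cap centre at about (228,352), its red line pointing left to (160,368), and the plate's red line running to (75,225). The worm centre is at (403,303), the throat bar runs (310,170)–(395,480), and the movable jaw is at the bottom.

```bash
cat >> h.py <<'E'
def c0(u,v): return (180+(u+.5)/8-.5,230+(v+.5)/8-.5)
def q(deg): return R.from_euler('z',deg,degrees=True).__mul__(R.from_euler('x',180,degrees=True)).as_quat()
def go(p,deg):
    bot.move_ptp(list(map(float,p)),q(deg))
def F(): return np.array(bot.read_state()['contact_force'])
E
python3 - <<'E'
from h import *
im=np.ascontiguousarray(cv2.imread('pics/top0.png'))
hsv=cv2.cvtColor(im,cv2.COLOR_BGR2HSV)
m=cv2.inRange(hsv,(8,90,130),(30,255,255));m[:255]=0;m[295:]=0;m[:,:190]=0;m[:,235:]=0
c=max(cv2.findContours(m,0,2)[0],key=cv2.contourArea);print('capc',cv2.minEnclosingCircle(c))
a=lambda u,v,z:ray('top',[c0(u,v)],z)[0][:2]
cap=a(228,352,33.6);w=a(403,303,37)
ang=lambda d:np.degrees(np.arctan2(d[1],d[0]))
t=a(395,480,33)-a(310,170,33);h=ray('top',[(327,269)],30)[0][:2]-ray('top',[(250,272)],30)[0][:2]
l=a(160,368,33.6)-a(212,357,33.6)
yaw=ang(t)-90
print('cap',cap,'worm',w,'wrench x',yaw,'handle-165',ang(h)-165,'cap yaw',ang(l)-90)
r=np.radians(yaw);Rm=np.array([[np.cos(r),np.sin(r)],[-np.sin(r),np.cos(r)]]);print('worm-cap in wrench',Rm@(w-cap))
p=ang(a(75,225,18)-cap);print('plate yaw',p-90)
for d in (yaw,yaw+180):
    print(d,bot.solve_ik([*w,60],q(d)))
for d in (0,180,-53,127): print(d,bot.solve_ik([470,-335,22],q(d)),bot.solve_ik([350,-278,22],q(d)))
E
```

```text
capc ((207.0, 274.0), 10.63024616241455)
cap [ 467.88494877 -189.5017949 ] worm [ 477.68996954 -227.66294804] wrench x -254.8154611961973 handle-165 -253.66737712680452 cap yaw 11.125784952540272
worm-cap in wrench [-39.39705779   0.53280339]
plate yaw -38.88305954012337
-254.8154611961973 [-7.38440521e-02  2.94008449e-01 -5.18387121e-01 -4.44089210e-16
 -7.58400757e-01 -2.80272840e+00]
-74.8154611961973 [-7.38440521e-02  2.94008449e-01 -5.18387121e-01  4.44089210e-16
 -7.58400757e-01  3.38864250e-01]
0 [-2.80489447e-01  4.11359153e-01 -4.44803177e-01  4.44089210e-16
 -7.14633996e-01  1.85128577e+00] [-2.27740099e-01  2.39592744e-01 -7.33302261e-01  4.44089210e-16
 -5.97901321e-01  1.79853643e+00]
180 [-2.80489447e-01  4.11359153e-01 -4.44803177e-01 -4.44089210e-16
 -7.14633996e-01 -1.29030688e+00] [-2.27740099e-01  2.39592744e-01 -7.33302261e-01 -4.44089210e-16
 -5.97901321e-01 -1.34305623e+00]
-53 [-2.80489447e-01  4.11359153e-01 -4.44803177e-01  4.44089210e-16
 -7.14633996e-01  9.26261271e-01] [-2.27740099e-01  2.39592744e-01 -7.33302261e-01  4.44089210e-16
 -5.97901321e-01  8.73511923e-01]
127 [-2.80489447e-01  4.11359153e-01 -4.44803177e-01 -4.44089210e-16
 -7.14633996e-01 -2.21533138e+00] [-2.27740099e-01  2.39592744e-01 -7.33302261e-01 -4.44089210e-16
 -5.97901321e-01 -2.26808073e+00]
```

```bash
python3 - <<'E'
from h import *
w=np.array([477.7,-227.7]);u=np.array([np.cos(np.radians(105.2)),np.sin(np.radians(105.2))])
bot.move_gripper(0,20)
s=w-7*u
go([*s,70],-74.8)
bot.line_to([*map(float,s),42.],80)
print(bot.read_state()['t'],bot.read_state()['width'],F().round(2))
z=42.
while z>34:
    z-=.5; bot.line_to([*map(float,s),z],20); f=F(); 
    if f[2]>9: break
st=bot.read_state();print('z',z,f.round(2),st['t'],np.round(st['tcp_pos'],2))
E
```

```text
3.775 0.44979742637578424 [-0.35 -0.45  0.32]
z 36.0 [-2.15  1.12  9.61] 6.775 [ 479.71 -234.59   36.76]
```

```bash
cat >> h.py <<'E'
def stroke(w,yaw,zc,n=1,half=7.,v=50,first=True):
    u=np.array([np.cos(np.radians(yaw)),np.sin(np.radians(yaw))]);L=lambda k,z,vel:bot.line_to([*map(float,w+k*u),float(z)],vel)
    for i in range(n):
        L(-half,41,120);L(-half,zc,25);out=[]
        for k in (-half/3,half/3,half):
            L(k,zc,v);f=F();out.append((round(f[:2]@u,1),round(float(f[2]),1)))
        e=np.array(bot.read_state()['tcp_pos'])[:2]
        L(half,41,60);print(round(bot.read_state()['t'],2),out,'lag',round(half-(e-w)@u,1))
E
python3 - <<'E'
from h import *
stroke(np.array([477.7,-227.7]),105.2,35.6,2)
bot.line_to([400.,-450.,200.],400)
im=bot.camera('top');crop('c1',im,180,230,100,75,8);print(bot.read_state()['t'])
E
```

```text
8.39 [(np.float64(-3.2), 14.4), (np.float64(-3.3), 14.4), (np.float64(-2.9), 16.7)] lag 1.1
10.03 [(np.float64(-3.0), 13.1), (np.float64(-3.8), 13.9), (np.float64(-3.3), 14.5)] lag 0.7
10.95
```

View pics/c1.png

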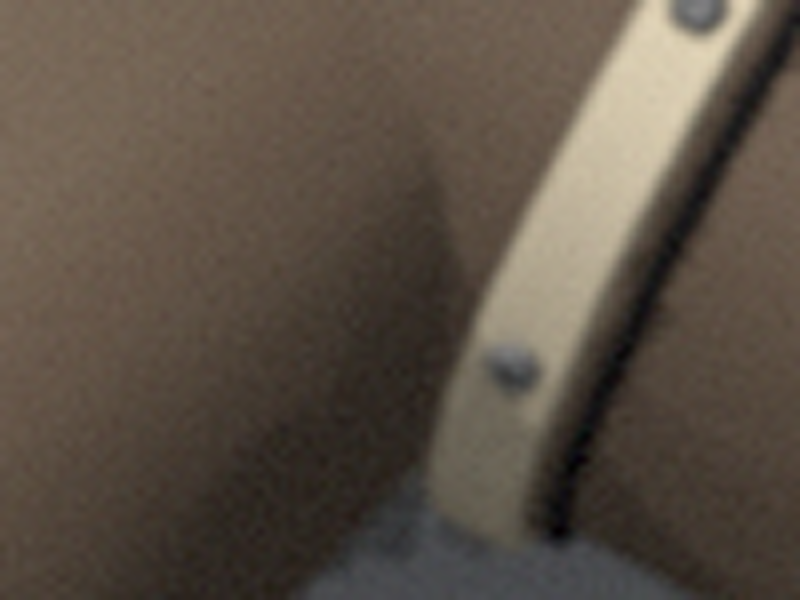

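The arm hides the work. I'll retreat to the start pose, which left it clear.

```bash
python3 - <<'E'
from h import *
bot.move_joints([-0.901, 0.359, 0.012, 0, -1.224, 0.3])
im=bot.camera('top');crop('c2',im,180,230,100,75,8);print(bot.read_state()['t'])
E
```

```text
11.925
```

View pics/c2.png

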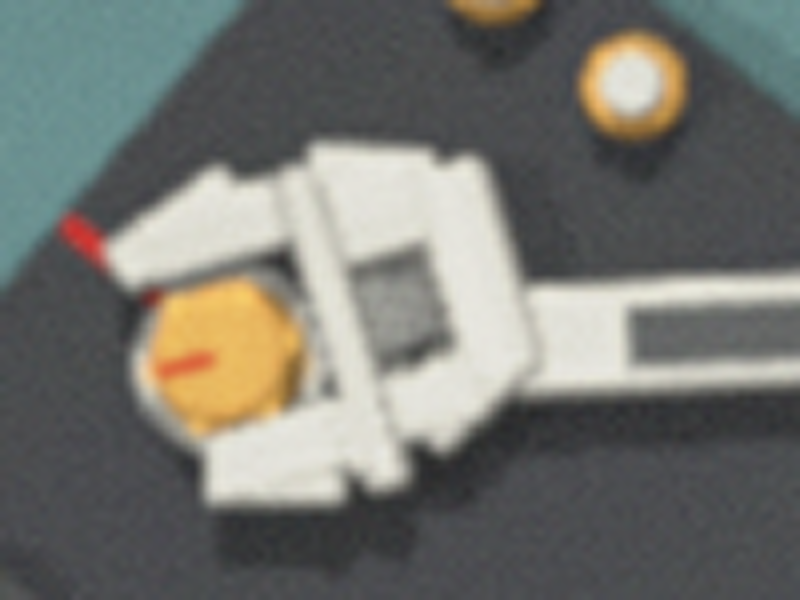

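The wrench has not moved. The jaw edge came up from about 520 to 503 px in the crop, about 4 mm closed. Next come more strokes, watching the tangential force.

```bash
python3 - <<'E'
from h import *
w=np.array([477.7,-227.7])
go([*w,55],-74.8)
stroke(w,105.2,35.5,4)
E
```

```text
15.36 [(np.float64(-2.9), 9.7), (np.float64(-3.5), 8.7), (np.float64(-3.2), 7.7)] lag 1.1
16.99 [(np.float64(-3.5), 14.4), (np.float64(-5.4), 13.4), (np.float64(-4.1), 13.7)] lag 0.9
18.62 [(np.float64(-5.2), 13.3), (np.float64(-6.0), 12.7), (np.float64(-5.1), 10.7)] lag 1.2
20.26 [(np.float64(-6.6), 10.5), (np.float64(-5.0), 9.8), (np.float64(-4.6), 9.3)] lag 1.2
```

```bash
python3 - <<'E'
from h import *
bot.move_joints([-0.901, 0.359, 0.012, 0, -1.224, 0.3])
im=bot.camera('top');crop('c3',im,180,230,100,75,8);print(bot.read_state()['t'])
E
```

```text
22.125
```

View pics/c3.png

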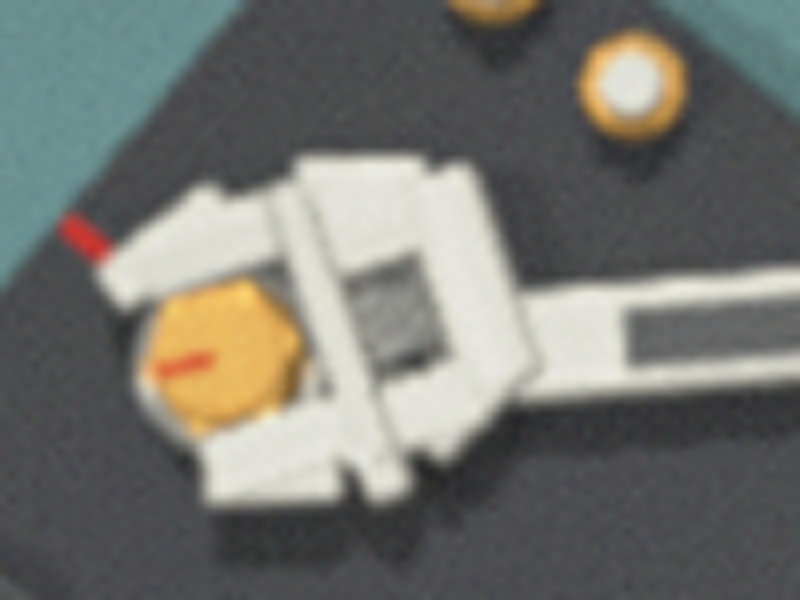

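Wrench shifted slightly; the worm is now at crop (397,312) and the mouth measures about 30–31 mm, nearly snug. I'll finish with a few more strokes at the updated position.

```bash
python3 - <<'E'
from h import *
w=ray('top',[c0(397,312)],37)[0][:2]; print(w)
go([*w,50],-73.5)
stroke(w,106.5,35.2,4)
E
```

```text
[ 475.76664712 -226.37040295]
25.55 [(np.float64(-5.6), 10.5), (np.float64(-4.4), 10.1), (np.float64(-3.8), 8.8)] lag 1.5
27.2 [(np.float64(-4.9), 13.2), (np.float64(-5.3), 11.6), (np.float64(-4.8), 10.2)] lag 1.5
28.85 [(np.float64(-6.3), 12.7), (np.float64(-5.7), 10.8), (np.float64(-4.9), 10.1)] lag 1.5
30.5 [(np.float64(-6.3), 13.6), (np.float64(-5.1), 11.5), (np.float64(-4.6), 11.1)] lag 1.5
```

The tangential-to-normal ratio has settled near the friction limit (about 0.45, against 0.23 while rolling), so the finger is slipping and the jaws are tight. One firmer stroke, then a look at the handle.

```bash
python3 - <<'E'
from h import *
w=np.array([475.77,-226.37])
stroke(w,106.5,34.4,1)
bot.move_joints([-0.901, 0.359, 0.012, 0, -1.224, 0.8])
im=bot.camera('top');crop('c4',im,180,230,160,75,5);print(bot.read_state()['t'])
E
```

```text
32.19 [(np.float64(-10.1), 19.8), (np.float64(-7.8), 17.1), (np.float64(-7.4), 15.1)] lag 2.2
34.0583
```

View pics/c4.png

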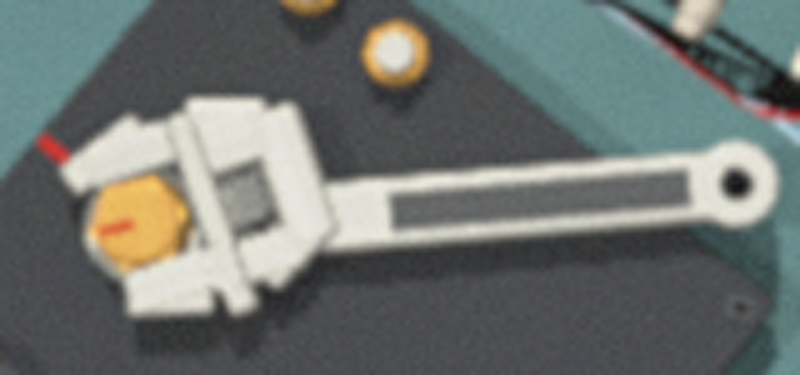

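The jaws sit square on the cap, centre at crop5 (137,222). The handle runs (330,215)→(700,187), with its middle near (520,201). Now I'll straddle the handle and swing it about the cap axis.

```bash
python3 - <<'E'
from h import *
c=lambda u,v,z:ray('top',[(180+(u+.5)/5-.5,230+(v+.5)/5-.5)],z)[0][:2]
cap=c(137,222,33.6);p=c(525,201,30.5);d=c(700,187,30.5)-c(330,215,30.5)
h=np.degrees(np.arctan2(d[1],d[0]));r=p-cap;turn=(h-165)%360-50.5
print('cap',cap,'p',p,'h',h%360,'r',np.linalg.norm(r),'turn',turn)
assert 45<turn<65 and 125<np.linalg.norm(r)<175
bot.move_gripper(52,10)
go([*p,75],h); bot.line_to([*map(float,p),22.],90)
bot.move_gripper(28); print(bot.read_state()['t'],F().round(1),bot.read_state()['width'])
N=7
for i in range(1,N+1):
    a=-(turn+.8)*i/N; x=cap+R.from_euler('z',a,degrees=True).as_matrix()[:2,:2]@r
    bot.line_to([*map(float,x),22.],70,q(h+a)); print(F().round(1),end=' ')
bot.pause(.3);bot.move_gripper(50);s=bot.read_state();print(s['t'])
x=s['tcp_pos'];bot.line_to([x[0],x[1],80.],120)
bot.move_joints([-0.901, 0.359, 0.012, 0, -1.224, 0.3])
im=bot.camera('top');cv2.imwrite('pics/top5.png',im[:,:,::-1]);crop('c5',im,180,230,100,75,8);print(bot.read_state()['t'])
E
```

```text
cap [ 467.15777224 -187.67507667] p [ 472.48062922 -321.55425173] h 273.43655089859016 r 133.98494810586806 turn 57.936550898590156
37.95 [0.3 0.1 0.3] 27.878947392082566
[ 0.9 -0.6 -0.5] [ 0.8 -0.8 -0.9] [-0.6 -0.4  0.3] [ 0.3 -0.4  0.1] [ 0.4 -0.1 -0.4] [-0.  -0.5  0.1] [-0.2  0.1  0.2] 41.9083
44.1
```

View pics/c5.png

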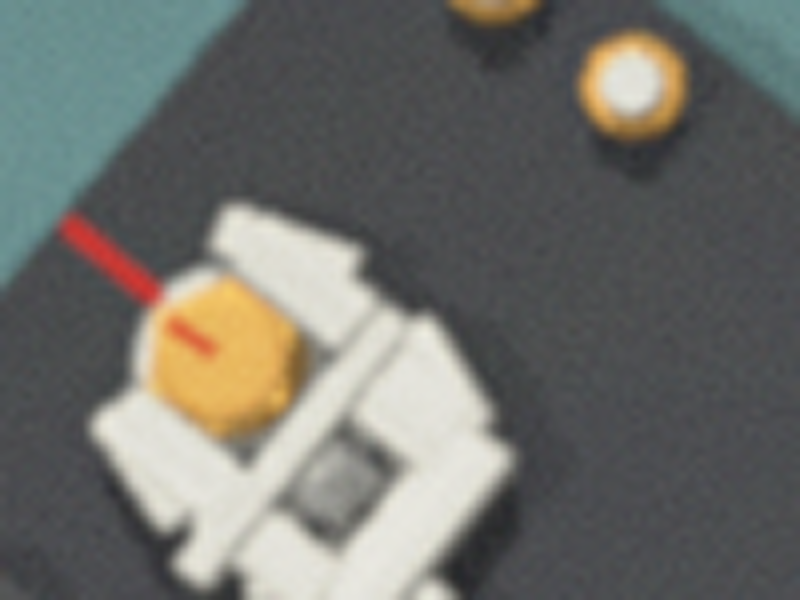

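The cap's line, crop (213,352)→(170,322), nearly parallels the plate's line, (155,293)→(68,224). I'll measure the angle between them with fitted lines before handing in.

```bash
python3 - <<'E'
from h import *
im=cv2.imread('pics/top5.png')[230:305,180:280]
im=cv2.resize(im,None,fx=8,fy=8,interpolation=cv2.INTER_CUBIC);f=im.astype(int)
m=((f[...,2]-f[...,1]>75)&(f[...,2]>120)).astype(np.uint8)
n,l,s,_=cv2.connectedComponentsWithStats(m)
for i in range(1,n):
    if s[i,4]>300:
        p=np.argwhere(l==i)[:,::-1].astype(np.float32); z=33.6 if p[:,0].mean()>160 else 18
        w=ray('top',np.array([c0(*k) for k in p[::5]]),z)[:,:2].astype(np.float32)
        v=cv2.fitLine(w,cv2.DIST_L2,0,.01,.01).ravel();print(s[i],p.mean(0),np.degrees(np.arctan2(v[1],v[0])),w.mean(0))
E
```

```text
[  63  218   99   86 2738] [111.78999 260.5504 ] 49.45321 [ 489.17056 -161.3457 ]
[ 167  317   51   41 1060] [191.35472 337.1849 ] 55.002785 [ 471.2296  -181.59111]
```

Cap line is at 55° and the plate line at 49.5°: inside tolerance, but thin. One short nudge of 4.5° fits in the time left.

```bash
python3 - <<'E'
from h import *
cap=np.array([467.158,-187.675]);r=np.array([472.481,-321.554])-cap;h=273.437
pos=lambda a:cap+R.from_euler('z',a,degrees=True).as_matrix()[:2,:2]@r
a=-58.7
go([*pos(a),60],h+a); bot.line_to([*map(float,pos(a)),22.],100)
bot.move_gripper(28); print(bot.read_state()['t'])
a-=4.5
bot.line_to([*map(float,pos(a)),22.],25,q(h+a));print(F().round(1))
bot.pause(.2);bot.move_gripper(46);s=bot.read_state();print(s['t'])
x=s['tcp_pos'];bot.line_to([x[0],x[1],70.],120)
bot.move_joints([-0.901, 0.359, 0.012, 0, -1.224, 0.3])
im=bot.camera('top');cv2.imwrite('pics/top6.png',im[:,:,::-1]);print(bot.read_state()['t'])
im=cv2.resize(im[230:305,180:280],None,fx=8,fy=8,interpolation=cv2.INTER_CUBIC);cv2.imwrite('pics/c6.png',im[:,:,::-1]);f=im.astype(int)
m=((f[...,0]-f[...,1]>75)&(f[...,0]>120)).astype(np.uint8)
n,l,s,_=cv2.connectedComponentsWithStats(m)
for i in range(1,n):
    if s[i,4]>300:
        p=np.argwhere(l==i)[:,::-1]; z=33.6 if p[:,0].mean()>160 else 18
        w=ray('top',np.array([c0(*k) for k in p[::5]]),z)[:,:2].astype(np.float32)
        v=cv2.fitLine(w,cv2.DIST_L2,0,.01,.01).ravel();print(np.degrees(np.arctan2(v[1],v[0])))
E
```

```text
46.7917
[-0.4 -0.2  0.1]
48.1333
50.275
49.520473
49.384243
```

View pics/c6.png

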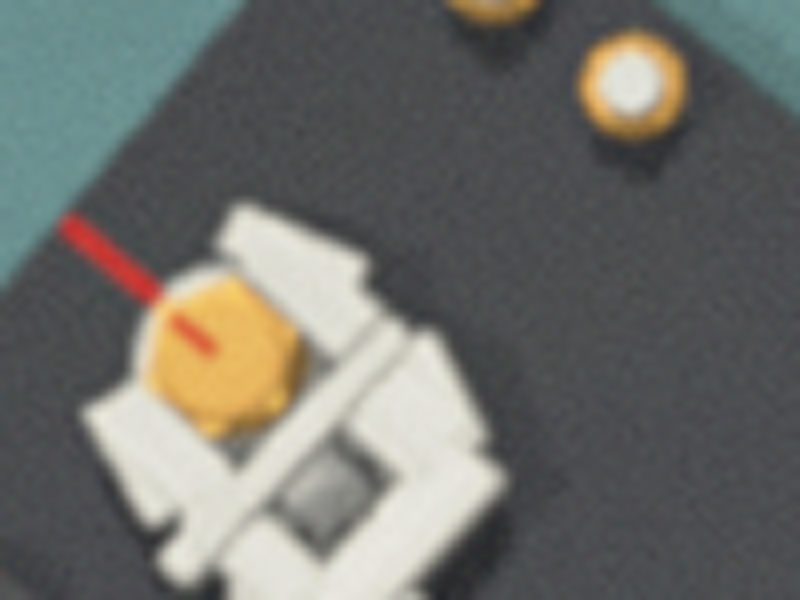

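The red lines are now parallel at 49.5° and 49.4°, and the wrench lies snug on the cap. Handing in.

```bash
python3 -c "
from plant import bot
print(bot.close_job())"
```

```text
the job is handed in; nothing more can be done
None
```

The job is handed in at about 50 s: the jaws were closed on the cap using only the worm, the red lines measure within about 0.2° of each other, and the wrench was left snug on the cap with the gripper clear; the hand-in returned no verdict.

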